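# Tap the cactus pot to the middle of its turntable

### The arm

A 6-joint arm with a two-finger parallel gripper is mounted at the origin on the work surface. World frame = base frame: x ahead of the robot, y to its left, z up, the work surface at z = 0. Lengths are in m, angles in rad, forces in N, time in s.
With the tool pointing down it reaches from about 0.35 to 0.775 m from the base axis. Payload 7.3 kg.
Tool frame: the origin (TCP) lies between the finger pads; the fingertips stand 17 mm ahead of it and the grasp point (between the pads) lies 2 mm behind it; z points along the fingers, y is the line along which they close (so a half turn about z gives the same grasp; the last joint's range is limited). The gripper opens to 92 mm and grips with 3 to 60 N. Pads are 19 mm wide; open, the fingers measure 130 mm over their backs; the gripper's body (75 mm by 190 mm) begins 47 mm behind the grasp point.
Start: joints at [1.134, 0.342, 1.524, -0, 1.275, -0.146], TCP at [0.151, 0.503, 0.244] pointing down, gripper open.
Joint ranges: [-2.53, 2.53], [-0.77, 2.02], [0.04, 2.7], [-1, 4.14], [0.28, 2.66], [-3.11, 3.11]. Speed limits (rad/s): [2.57, 2.57, 3.14, 3.14, 3.14, 3.14].

### API

Orientations are given as [roll, pitch, yaw] about the fixed x, y, z axes, in that order (R = Rz(yaw) Ry(pitch) Rx(roll)).
In Python, from cell import robot, optics gives the robot as it stands.
- The arm moves only by the tool play_rows, never from a script. Its argument "rows" is a list of rows, each a list of 7 numbers: the shift along the tool's x, y, z in cm, then the turn, a rotation vector about the tool's x, y, z in rad, then the opening, from 0 (shut) to 1 (fully open). In form: [[tx, ty, tz, wx, wy, wz, grip], ...]. A call has 1 to 20 rows; each row is the pose to reach, as a shift and turn from the pose commanded when the call began, along the tool's axes at that moment; what a row does not reach only later rows make up. A row lasts 1/10 s, in which the tool goes at most 50 mm and 8.59 degrees, less where a joint would pass 70% of its speed; a pose out of reach is approached as far as the arm can. A call with a gripper value outside its range is refused whole. The fingers move at their own pace and stop on an object; "squeeze" is the grip in N (left out, the last holds). Time passes only in rows, so rows that repeat a pose let the fingers close. It gives the time, the measured TCP pose, the force, the opening and the grip force at its end, in the units of the state.
- robot.observe(): the state, without advancing time (a new reading comes with each control period).
- optics.read_camera(name): name is "scene" or "top" or "wrist"; returns (picture, depth): 420x560x3 uint8, red, green, blue; 420x560 float32, m along the optical axis (not along the pixel's ray), 0 where there is no reading.
- optics.camera_model(name): a dict with "fx", "fy", "cx", "cy" (pixels), "origin" and "rotation" of the camera in the world; the wrist camera has in their place "tool_from_camera" (4x4, takes a point from camera to tool coordinates, whose origin is the TCP and whose axes are the flange's). Camera axes: x right, y up, looking along -z (the intrinsics and any distortion apply to the point x, -y, -z); pixel columns grow to the right and rows downward; lengths in m; the calibration is good to about 2 mm. A picture is of the moment at which its call begins: read the wrist's pose just before it. camera_model takes no time and is no camera call.
- robot.hand_in(): hands the job in; it is judged then, once.
The state is a dict: "time": time; "qpos": joint angles; "qvel": joint speeds; "joint_efforts": joint torques, N m; "tool_pos": TCP position; "tool_rot": TCP orientation; "contact_force": force on the tool from outside, world axes, zero at the start; "torque": the same for the moment, N m; "opening": finger opening in m; "grip_force": force on a finger pad.
Only numpy, scipy, OpenCV 4.12 (cv2) and the standard library are available. Lean on these libraries where they do the work, as an engineer would, in place of code of your own. Each camera call takes 0.05 s, during which the arm holds its last target. There are 200 camera calls.

### The job

The little cactus pot stands off-centre on its turntable and would swing out when the turntable is turned. With light taps or nudges of the fingertips against the pot's side, centre it on the turntable to within about half a centimetre and leave it standing upright there, without tipping it, pinching it, lifting it or touching the cactus itself. Leave the other things on the desk where they are.

Things in the scene. Friction and masses are not known exactly. Their poses are not given: they have to be found in the camera images.
- cactus_pot: Sage-green pot with cactus, 0.16 to 0.31 kg. Origin: centre of the foot's underside; z is its axis; round. Foot 32 mm across; widest at the belly, 72 mm across from 14 to 24 mm up; rim 61 mm across, 50 mm up. Starts 18 to 28 mm off-centre, any direction. Slides upright under a slow push of 0.8 to 2.2 N at the belly, stops with it; a fast knock (0.2 m/s) rocks it on its foot and can tip it.
- cactus: Dark green ball cactus, diameter 48 mm with its ribs, with a pink flower on top, fixed in the pot. Its frame is the pot's own frame; the top of the flower is 76 mm above that origin. Not to be touched.
- platter_centre (a point): Centre of the upper face of the turntable's platter, 22 mm above the desk. The platter is a flat white plastic disc without a lip, 100 mm across, 8 mm thick, with two thin grey rings (64 and 92 mm across) about its centre. It turns about the vertical here with slight drag (0.01 N m); its grey foot below, 84 mm across, is fixed.
- tumbler: Stainless steel tumbler with a closed black screw lid, diameter 74 mm, 165 mm tall, origin at the centre of its underside. A bystander.
- keycap_tray: Orange keycap tray, 84 x 120 x 20 mm with twelve compartments, ten with a keycap, origin at the centre of its underside. A bystander.
- webcam: Matte black webcam folded down on its small hinged foot, about 40 x 94 mm and 35 mm tall, origin on the desk under its middle. A bystander.
- pen_cup: Cork pen cup with four pens, diameter 72 mm, the pens up to 142 mm tall, origin at the centre of its underside. A bystander.
- mouse: Grey computer mouse, 100 x 58 x 35 mm, beside the keyboard at the far edge of the desk, origin at the centre of its underside. A bystander.
Not all that is in view belongs to the job. Leave any purple look-alike of the cactus_pot alone.

How it is judged:
By the outcome, as a careful person would: the job done as asked, in the order asked, and still so for the second after the job is handed in, with the robot touching nothing.
It also fails if it takes over 51 s, if anything falls off the work surface, if the arm or the gripper's body presses on something with over 40 N, if the wrist force passes 120 N, or if a joint passes its speed limit or range.

## Working session

There is one attempt and no reset: what is moved stays moved. The work goes in short steps, Python scripts to look and compute and a tool call to move; the robot and the scene stay as the last step left them, time stands still between calls to the robot, and variables do not carry over. Pictures are saved under pics/ and viewed, at most 10 in all, crops included, and the job is handed in when it is done.

Besides the shell and the picture viewer there is one more tool, called after "Call:" as name(argument=value, ...), one argument or row to a line, values as JSON. play_rows: Moves the arm, as the interface text tells. Its arguments: {"type":"object","properties":{"rows":{"type":"array"},"squeeze":{"type":"number"}},"required":["rows"]}

```bash
mkdir -p pics
cat > h.py <<'E'
from cell import robot, optics
import numpy as np, cv2
def snap(n,f):
    p,d=optics.read_camera(n); cv2.imwrite(f'pics/{f}.png',p[:,:,::-1]); np.save(f'pics/{f}.npy',d); return p,d
def world(n,d):
    m=optics.camera_model(n); v,u=np.mgrid[:420,:560]
    c=np.stack([(u-m['cx'])/m['fx']*d,-(v-m['cy'])/m['fy']*d,-d],-1)
    return c@np.array(m['rotation']).T+np.array(m['origin'])
E
python3 - <<'E'
from h import *
snap('top','t0'); snap('scene','s0')
print(optics.camera_model('top')); s=robot.observe(); print(s['time'],s['tool_pos'],s['tool_rot'],s['opening'])
E
```

```text
{'fx': 411.8377463269985, 'fy': 411.8377463269985, 'cx': 277.4680008896644, 'cy': 208.85570609192635, 'origin': array([0.43412183, 0.00780096, 1.02877231]), 'rotation': array([ 0.14555559, -0.00487892, -1.5913011 ])}
0.1 [0.1503733  0.50265088 0.24311707] [-3.14024058e+00 -2.00658179e-04  2.85075226e+00] 0.09220562280478499
```

View pics/t0.png

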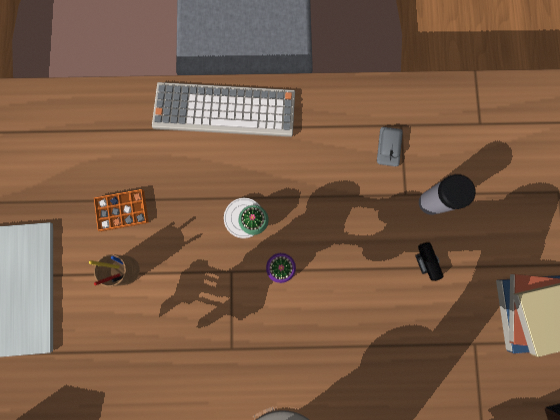

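View pics/s0.png

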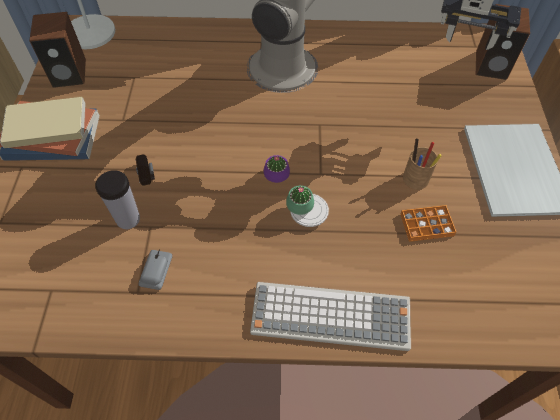

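The top view shows the platter at about (243,217), the green pot at about (252,219) on it, and the purple look-alike at about (281,267). Next I'll get their positions in metres.

```bash
cat >> h.py <<'E'
from scipy.spatial.transform import Rotation as R
from scipy.optimize import least_squares
def rays(n,uv):
    m=optics.camera_model(n); uv=np.asarray(uv,float)
    c=np.stack([(uv[:,0]-m['cx'])/m['fx'],-(uv[:,1]-m['cy'])/m['fy'],-np.ones(len(uv))],-1)
    r=R.from_euler('xyz',m['rotation']).as_matrix(); return np.array(m['origin']),c@r.T
def at_z(n,uv,z):
    o,d=rays(n,uv); return o+d*((z-o[2])/d[:,2])[:,None]
def cloud(n,d):
    v,u=np.mgrid[:420,:560]; o,r=rays(n,np.stack([u.ravel(),v.ravel()],-1))
    return (o+r*d.ravel()[:,None]).reshape(420,560,3)
E
python3 - <<'E'
from h import *
d=np.load('pics/t0.npy'); p=cv2.imread('pics/t0.png'); w=cloud('top',d)
print('desk z',np.median(w[300:340,200:300,2]))
x=w[190:250,215:300]; 
for nm,(r,c) in {'plat':((230,245),(228,236)),'pl2':((205,212),(230,240)),'cactus':((215,223),(248,256))}.items(): print(nm,np.median(w[r[0]:r[1],c[0]:c[1],2]))
print(w[267,281],w[217,243],w[219,252])
cv2.imwrite('pics/c0.png',cv2.resize(p[185:290,215:315],None,fx=6,fy=5.7*6/5.7*.95,interpolation=cv2.INTER_CUBIC)[:600])
E
```

```text
desk z 0.0007915085104597264
plat 0.001935977038090897
pl2 0.023367535008809615
cactus 0.09313470175366079
[ 0.43890417 -0.00502541  0.0770823 ] [0.55673864 0.08139222 0.07084178] [0.54849466 0.0589795  0.09616118]
```

View pics/c0.png

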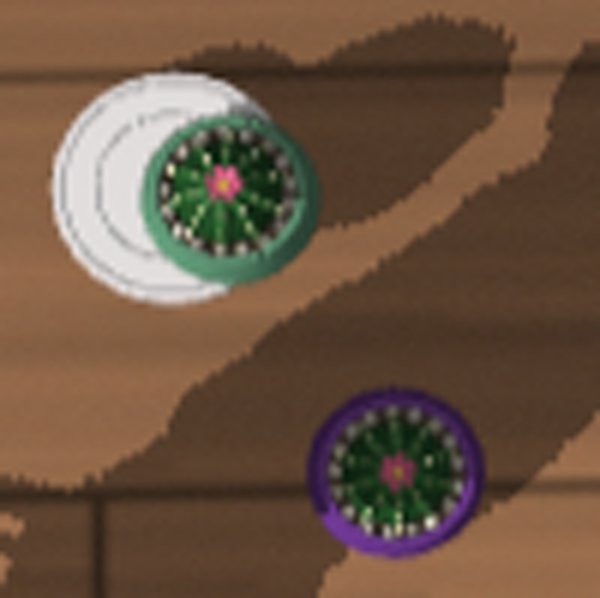

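The crop shows the platter outline from x 52 to 297 and y 72 to 304. The pot outline is x 142–320, y 113–287, and the purple pot is centred near (395,472).

Run:
```python
from h import *
a=at_z('top',[[243.6,217.5]],.022)[0]; b=at_z('top',[[253,219.6]],.045)[0]; c=at_z('top',[[280.3,267.3]],.025)[0]
# flower
f=at_z('top',[[215+225/6-.5,185+184/5.7-.5]],.098)[0]
print(a,b,c,f,'vec',(a-b)[:2]*1e3,np.linalg.norm((a-b)[:2]),np.arctan2(*(a-b)[[1,0]]))
for q in ([125,209],[110,270],[390,146],[450,195],[430,261]): print(at_z('top',[q],.02)[0])
print(optics.camera_model('wrist'))
```

```text
[0.56172043 0.08367837 0.022     ] [0.5532683 0.0594006 0.045    ] [ 0.43848377 -0.00402274  0.025     ] [0.55335821 0.05881987 0.098     ] vec [ 8.45212722 24.27777087] 0.025706975959502013 1.235777129304899
[0.5889649  0.37653654 0.02      ]
[0.44047737 0.40780405 0.02      ]
[ 0.73728215 -0.28876097  0.02      ]
[ 0.60826349 -0.43092729  0.02      ]
[ 0.44622412 -0.36885312  0.02      ]
{'fx': 301.49971728834413, 'fy': 301.49971728834413, 'cx': 277.54443092972247, 'cy': 208.130111469493, 'tool_from_camera': array([[-1.83078453e-04,  9.53726808e-01,  3.00674480e-01,
         8.21441306e-02],
       [ 9.99999326e-01,  5.19241214e-04, -1.03811915e-03,
        -3.16140938e-05],
       [-1.14620465e-03,  3.00674088e-01, -9.53726260e-01,
        -1.40947587e-01],
       [ 0.00000000e+00,  0.00000000e+00,  0.00000000e+00,
         1.00000000e+00]])}
```

```bash
cat >> h.py <<'E'
def goal(tip,yaw,tilt=np.radians(15)):
    u=np.array([np.cos(yaw),np.sin(yaw),0]);k=np.array([0,0,1.])
    x=u*np.cos(tilt)+k*np.sin(tilt); z=u*np.sin(tilt)-k*np.cos(tilt)
    M=np.stack([x,np.cross(z,x),z],1); return np.array(tip)-.017*z,M
def rel(P,M):
    s=robot.observe(); M0=R.from_euler('xyz',s['tool_rot']).as_matrix()
    print(s['time'],'cm',(M0.T@(P-s['tool_pos'])*100).round(2),'rotvec',R.from_matrix(M0.T@M).as_rotvec().round(4))
E
python3 - <<'E'
from h import *
rel(*goal([.530,-.007,.19],1.236))
E
```

```text
0.1 cm [-50.96 -38.37   3.71] rotvec [-0.2125  0.2031  1.6045]
```

Call:
play_rows(
  rows=[
    [-51,-38.4,3.7,-0.21,0.2,1.6,0],
    [-51,-38.4,3.7,-0.21,0.2,1.6,0],
    [-51,-38.4,3.7,-0.21,0.2,1.6,0],
    [-51,-38.4,3.7,-0.21,0.2,1.6,0],
    [-51,-38.4,3.7,-0.21,0.2,1.6,0],
    [-51,-38.4,3.7,-0.21,0.2,1.6,0],
    [-51,-38.4,3.7,-0.21,0.2,1.6,0],
    [-51,-38.4,3.7,-0.21,0.2,1.6,0],
    [-51,-38.4,3.7,-0.21,0.2,1.6,0],
    [-51,-38.4,3.7,-0.21,0.2,1.6,0],
    [-51,-38.4,3.7,-0.21,0.2,1.6,0],
    [-51,-38.4,3.7,-0.21,0.2,1.6,0],
    [-51,-38.4,3.7,-0.21,0.2,1.6,0],
    [-51,-38.4,3.7,-0.21,0.2,1.6,0],
    [-51,-38.4,3.7,-0.21,0.2,1.6,0],
    [-51,-38.4,3.7,-0.21,0.2,1.6,0],
    [-51,-38.4,3.7,-0.21,0.2,1.6,0],
    [-51,-38.4,3.7,-0.21,0.2,1.6,0],
  ],
)

```text
time: 1.9
tool_pos: [0.5286, -0.0101, 0.207]
tool_rot: [3.14, -0.26, 1.243]
contact_force: [0.6, -0.6, 0.2]
opening: 0.0004
grip_force: 0.0
```

Run:
```python
from h import *
s=robot.observe(); print(s['time'],s['tool_pos'],s['tool_rot'],s['opening'])
np.save('pics/p1.npy',np.r_[s['tool_pos'],s['tool_rot']]); snap('wrist','w1')
rel(*goal([.530,-.007,.19],1.236))
```

```text
1.9 [ 0.5285756  -0.01009784  0.20704887] [ 3.14001407 -0.25995424  1.24260591] 0.00040597272206048475
1.95 cm [-0.1   0.02  0.04] rotvec [0.0001 0.0019 0.0062]
```

View pics/w1.png

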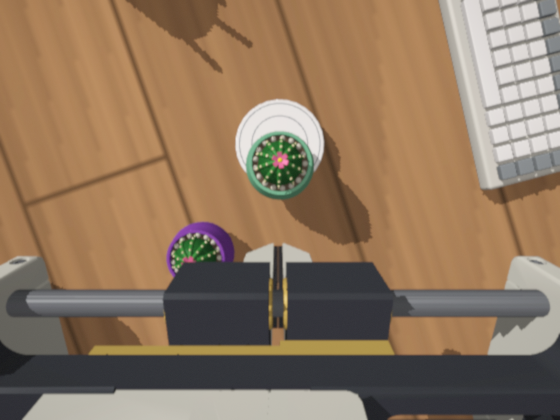

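The wrist view shows the platter (about x 236–323, top 99), the pot at (280,163) and the finger seam at column 278, so they're already nearly in line. I'll do one fit for precision.

```bash
cat >> h.py <<'E'
A=np.linspace(0,2*np.pi,180,endpoint=False)
def proj(P,T):
    m=optics.camera_model('wrist'); W=np.eye(4); W[:3,3]=T[:3]; W[:3,:3]=R.from_euler('xyz',T[3:]).as_matrix()
    C=W@m['tool_from_camera']; c=(P-C[:3,3])@C[:3,:3]
    return np.stack([m['cx']+m['fx']*c[:,0]/-c[:,2], m['cy']-m['fy']*c[:,1]/-c[:,2]],-1)
def ring(x,y,z,r): return np.stack([x+r*np.cos(A),y+r*np.sin(A),0*A+z],-1)
def fit(img,T,guessP,guessQ,phi):
    """img BGR; fit platter and pot centres by support functions of their outlines over the angles phi"""
    hsv=cv2.cvtColor(img,cv2.COLOR_BGR2HSV).astype(int); h,s,v=hsv[...,0],hsv[...,1],hsv[...,2]
    near=np.zeros(h.shape,np.uint8); cv2.fillConvexPoly(near,cv2.convexHull(np.int32(np.r_[proj(ring(*guessP,.022,.056),T),proj(ring(*guessQ,.04,.045),T)])),1)
    def blob(m):
        m=cv2.morphologyEx(np.uint8(m&(near>0)),cv2.MORPH_OPEN,np.ones((2,2)))
        n,l,st,_=cv2.connectedComponentsWithStats(m); k=1+np.argmax(st[1:,4]); yy,xx=np.where(l==k); return np.stack([xx,yy],-1).astype(float)
    pot=blob((h>40)&(h<95)&(s>50)&(v>30)); plat=blob((s<45)&(v>95))
    def sup(P,ph): return np.max(P@np.stack([np.cos(ph),np.sin(ph)]),0)
    out=[]
    for px,model,g,ph in ((plat,lambda q:proj(ring(*q,.022,.05),T),guessP,phi[0]),
        (pot,lambda q:proj(np.r_[ring(*q,.036,.036),ring(*q,.046,.036),ring(*q,.072,.0305)],T),guessQ,phi[1])):
        e=.5*np.maximum(abs(np.cos(ph)),abs(np.sin(ph)))
        r=least_squares(lambda q:sup(model(q),ph)-sup(px,ph)-e,g,loss='soft_l1'); out.append(r.x); print(r.x.round(4),'res',r.fun.round(1))
    d=out[0]-out[1]; print('off mm',(d*1e3).round(1),np.linalg.norm(d)*1e3,'dir',np.arctan2(d[1],d[0])); return out
E
python3 - <<'E'
from h import *
fit(cv2.imread('pics/w1.png'),np.load('pics/p1.npy'),(.5617,.0837),(.5533,.0594),(np.radians(np.arange(160,381,20)),np.radians(np.arange(0,360,30))))
E
```

```text
[0.5634 0.0827] res [-0.5 -0.5 -0.5 -0.1 -0.1  0.  -0.   0.2  0.  -0.6 -0.7 -0.5]
[0.5529 0.0528] res [11.1 14.1 17.7 19.9 18.3 15.4 12.4  7.2  4.7  2.9  5.6  7.7]
off mm [10.5 29.9] 31.6928049978462 dir 1.2324149796156785
```

```bash
python3 - <<'E'
from h import *
i=cv2.imread('pics/w1.png'); h=cv2.cvtColor(i,cv2.COLOR_BGR2HSV); print(h[188:200:2,280].tolist(),h[163,246:256:2].tolist(),h[163,306:316:2].tolist(), h[130:140:2,280].tolist())
E
sed -i "s/m=cv2.morphologyEx(np.uint8(m&(near>0)),cv2.MORPH_OPEN,np.ones((2,2)))/m=cv2.morphologyEx(np.uint8(m\&(near>0)),cv2.MORPH_CLOSE,np.ones((5,5)))/" h.py
python3 - <<'E'
from h import *
fit(cv2.imread('pics/w1.png'),np.load('pics/p1.npy'),(.5617,.0837),(.5533,.0594),(np.radians(np.arange(160,381,20)),np.radians(np.arange(0,360,30))))
E
```

```text
[[20, 38, 121], [44, 36, 107], [72, 80, 175], [72, 86, 158], [72, 92, 91], [60, 61, 92]] [[69, 50, 182], [72, 84, 176], [72, 80, 178], [66, 69, 107], [14, 83, 71]] [[20, 29, 130], [68, 63, 125], [72, 83, 176], [71, 90, 119], [40, 6, 133]] [[39, 8, 220], [71, 63, 183], [70, 82, 134], [23, 42, 147], [31, 44, 172]]
[0.5627 0.0841] res [-0.5 -0.5 -0.5 -0.1 -0.1  0.  -0.   0.2  0.  -0.6 -0.7 -0.5]
[0.5541 0.0589] res [0.3 0.3 0.3 1.1 0.7 0.3 0.3 0.5 0.3 0.8 0.5 0.5]
off mm [ 8.6 25.2] 26.679052290053317 dir 1.2408349172927142
```

Call:
play_rows(
  rows=[
    [-1.3,0,4.8,0,0,0,0],
    [-2.6,0,9.6,0,0,0,0],
    [-3.5,0,13,0,0,0,0],
    [-3.9,0,14.6,0,0,0,0],
    [-3.9,0,14.6,0,0,0,0],
    [-2.9,0,14.86,0,0,0,0],
    [-2.2,0,15.05,0,0,0,0],
    [-2.2,0,15.05,0,0,0,0],
  ],
)

```text
time: 2.75
tool_pos: [0.5359, 0.0064, 0.0571]
tool_rot: [3.137, -0.26, 1.243]
contact_force: [-0.1, -0.1, 0.9]
opening: 0.0003
grip_force: 0.0
```

Run:
```python
from h import *
s=robot.observe(); T=np.r_[s['tool_pos'],s['tool_rot']]; print(T); np.save('pics/p2.npy',T); snap('wrist','w2')
```

```text
[ 0.53585065  0.00638321  0.05706512  3.13737301 -0.26028739  1.24339184]
```

View pics/w2.png

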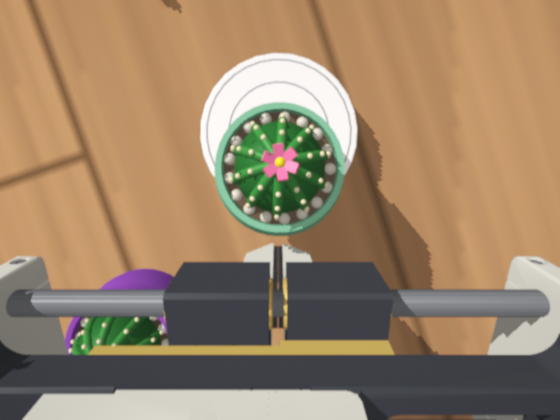

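The fingers are in line with the pot (pot column 280, seam 278) with a few mm of gap, so I'll push slowly.

Call:
play_rows(
  rows=[
    [0.26,0,0.18,0,0,0,0],
    [0.5,0,0.23,0,0,0,0],
    [0.75,0,0.3,0,0,0,0],
    [1.0,0,0.36,0,0,0,0],
    [1.25,0,0.43,0,0,0,0],
    [1.5,0,0.5,0,0,0,0],
    [1.75,0,0.56,0,0,0,0],
    [2.0,0,0.63,0,0,0,0],
    [2.25,0,0.7,0,0,0,0],
    [2.5,0,0.77,0,0,0,0],
    [2.5,0,0.77,0,0,0,0],
  ],
)

```text
time: 3.9
tool_pos: [0.5433, 0.0304, 0.0546]
tool_rot: [3.14, -0.26, 1.241]
contact_force: [1.1, -1.7, 0.9]
opening: 0.0006
grip_force: 0.4
```

```bash
cat > look.py <<'E'
from h import *
import sys
s=robot.observe(); T=np.r_[s['tool_pos'],s['tool_rot']]; print(T.round(4),s['contact_force'].round(2),s['time']); np.save('pics/pp.npy',T); snap('wrist',sys.argv[1])
fit(cv2.imread(f'pics/{sys.argv[1]}.png'),T,(.5627,.0841),(.5627+float(sys.argv[2]),.0841+float(sys.argv[3])),(np.radians(np.arange(180,361,20)),np.radians(np.arange(180,361,20))))
E
python3 look.py w3 0 -.006
```

```text
[ 0.5433  0.0304  0.0546  3.1404 -0.2601  1.2413] [ 1.07 -1.71  0.93] 3.9
[0.5626 0.0837] res [ 0.6 -0.4 -0.  -0.2  0.2 -0.1  0.2  0.1 -0.1 -0. ]
[0.5573 0.0706] res [18.4 10.7  6.8 -0.3 -1.  -2.1 -0.2  4.4  9.2 16.3]
off mm [ 5.3 13.1] 14.080055757202249 dir 1.1886673844172744
```

View pics/w3.png

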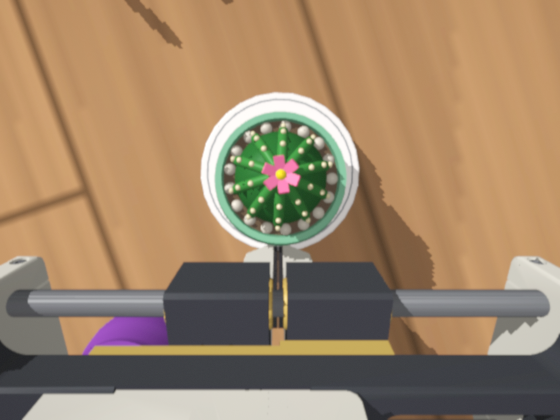

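The pot is now nearly centred in view, with the platter at x 201–358, top 93, and the pot at x 215–346, y 112–245. The pot mask split into pieces, so I'll use all of them.

```bash
sed -i 's/yy,xx=np.where(l==k)/yy,xx=np.where((l>0)\&(st[l,4]>40))/' h.py
python3 - <<'E'
from h import *
T=np.load('pics/pp.npy')
for phi in (np.arange(180,361,20),np.arange(170,371,10)):
  fit(cv2.imread('pics/w3.png'),T,(.5627,.0841),(.561,.078),(np.radians(np.arange(180,361,20)),np.radians(phi)))
u=np.array([np.cos(1.241),np.sin(1.241)]); print(T[:2]+(.0044+.0095*.966+.036)*u)
E
```

```text
[0.5626 0.0837] res [ 0.6 -0.4 -0.  -0.2  0.2 -0.1  0.2  0.1 -0.1 -0. ]
[0.5604 0.0776] res [ 1.3  0.3  0.2 -0.1 -0.2 -0.2  0.1  0.1  0.4  0.8]
off mm [2.2 6. ] 6.429546527469574 dir 1.222658471958594
[0.5626 0.0837] res [ 0.6 -0.4 -0.  -0.2  0.2 -0.1  0.2  0.1 -0.1 -0. ]
[0.5604 0.0776] res [ 0.7  1.3  0.3  0.4  0.3  0.2  0.2 -0.1 -0.2 -0.2 -0.2 -0.2 -0.2  0.1
  0.1  0.1  0.3  0.4  0.2  0.8  0.7]
off mm [2.2 6. ] 6.418509980035533 dir 1.2216677496740116
[0.55940516 0.07733896]
```

Call:
play_rows(
  rows=[
    [0.2,0,0.05,0,0,0,0],
    [0.4,0,0.11,0,0,0,0],
    [0.6,0,0.16,0,0,0,0],
    [0.6,0,0.16,0,0,0,0],
    [0.3,0,0.08,0,0,0,0],
    [-0.4,0,-0.1,0,0,0,0],
    [-1.4,0,-0.37,0,0,0,0],
    [-2.4,0,-0.64,0,0,0,0],
    [-2.4,0,-0.64,0,0,0,0],
  ],
)

```text
time: 4.85
tool_pos: [0.5349, 0.0049, 0.0546]
tool_rot: [3.14, -0.26, 1.239]
contact_force: [0.0, -0.1, -0.5]
opening: 0.0002
grip_force: 0.0
```

```bash
python3 look.py w4 0 0
python3 - <<'E'
from h import *
fit(cv2.imread('pics/w4.png'),np.load('pics/pp.npy'),(.5627,.0841),(.5627,.0841),(np.radians(np.arange(0,360,20)),np.radians(np.arange(0,360,20))))
E
```

```text
[ 0.5349  0.0049  0.0546  3.1404 -0.2597  1.239 ] [ 0.05 -0.12 -0.55] 4.85
[0.562  0.0827] res [ 0.2 -0.4 -0.6  2.2 -0.9  0.3  1.  -0.6 -0.8  0.3]
[0.5626 0.0839] res [ 0.8  0.1 -0.2 -0.2  0.   0.1  0.1  0.  -0.   0.6]
off mm [-0.5 -1.1] 1.2626574563045818 dir -2.0155773185046297
[0.5623 0.0833] res [ 0.4  0.3  0.7  0.5  0.5  0.4  0.6  0.6  0.3  0.2 -0.1  0.   3.1  0.1
  1.4  2.   0.1 -0.4]
[0.5626 0.0841] res [0.5 0.7 0.8 0.6 0.6 0.5 0.7 0.6 0.3 0.9 0.4 0.2 0.3 0.6 0.7 0.5 0.3 0.2]
off mm [-0.4 -0.8] 0.8788092375284927 dir -2.0261584002682107
```

View pics/w4.png

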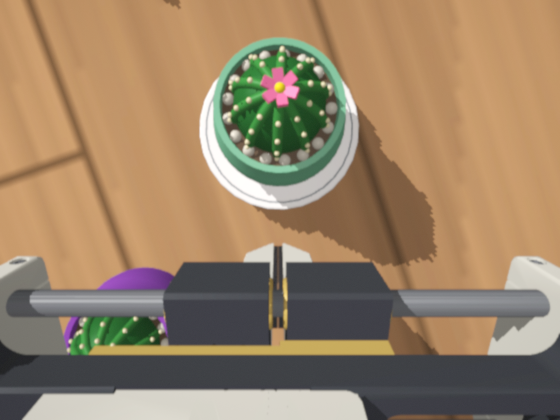

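The pot stands upright, about 1 mm off centre. I'll lift the arm clear and hand in.

Call:
play_rows(
  rows=[
    [0.3,0,-2.5,0,0,0,0],
    [1.2,0,-6,0,0,0,0],
    [2,0,-9.7,0,0,0,0],
    [2,0,-9.7,0,0,0,0],
    [2,0,-9.7,0,0,0,0],
  ],
)

```text
time: 5.4
tool_pos: [0.5335, 0.0013, 0.1541]
tool_rot: [3.138, -0.26, 1.242]
contact_force: [-1.2, -0.6, -0.9]
opening: -0.0001
grip_force: 0.0
```

```bash
python3 look.py w5 0 0; python3 -c "
from cell import robot; print(robot.hand_in())"
```

```text
[ 5.3350e-01  1.3000e-03  1.5410e-01  3.1384e+00 -2.6000e-01  1.2416e+00] [-1.16 -0.61 -0.85] 5.4
[0.5625 0.0842] res [-0.1 -0.2  0.  -0.   0.3 -0.2  0.2 -0.1 -0.5  0.2]
[0.5623 0.0835] res [ 0.5  0.4  0.2 -0.3  0.   0.  -0.3  0.2  0.1  1. ]
off mm [0.3 0.8] 0.796992305223857 dir 1.2331676320363063
the job is handed in; nothing more can be done
None
```

The cactus pot now stands upright about 1 mm from the turntable's centre by the wrist camera. I pushed it slowly with the closed fingertips at its belly, lifted the arm clear, and handed the job in at about 5.4 s; no verdict came back.

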